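Refit the lens of the bench loupe

TASK

Put the bench loupe's lens back: take the lens from its case, set it flat and fully home, dome up, in the cell on top of the loupe stand and let it go, then fit the retaining ring over it and screw it clockwise until it is just snug, so that it holds the lens lightly by itself but is not forced, as the glass chips. Let go, and leave everything else on the bench where it is.

Things in the scene. Friction and masses are not known exactly. Their poses are not given: they have to be found in the camera images.
- lens: loose round glass lens, 26 g: upright edge 36 mm across, 8 mm high (lowest 1.2 mm bevelled), flat rim on top from 30 to 36 mm across, inside it a dome 4 mm higher. Lies dome up on its case. Origin: centre of its flat underside, z up. Held by the upper 4 mm of the edge, its lower half stays free to enter the cell; it bears 40 N from the ring
- lenscase: fixed black foot of the lens case: disc 60 mm across and 4 mm high on the mat, with a middle pad 26 mm across, 12 mm high, on which the lens lies. Origin: centre of its underside (the mat's top is 2 mm above the bench)
- stand: the loupe stand, fixed: dark base 150 x 110 x 12 mm, column (top 82 mm high) 72 mm from the cell's axis towards +x of this frame, an arm from it to an upright round metal cell, open at the top. Origin: on the cell's axis at bench height, z up. The cell's neck is 45 mm across outside (42 at the rim); three coarse thread flights stand out 3 mm from it
- rim (a point): centre of the cell's rim, 100 mm above the bench, axes as the stand. The recess for the lens is 37.6 mm wide; its seat lies 3.3 to 3.7 mm below the rim, so 4.3 to 4.7 mm of the lens's edge stand above the rim when it is home
- gap (a point): on the neck, 24 mm from its axis towards +x of the stand, 4 mm below the rim: middle of one of the three gaps between the thread flights, the others 120 degrees either side. Gaps are 40 degrees long, flights 80. The flights run down clockwise seen from above, 3.6 mm per radian; how deep they are cut below the rim differs by 2.6 mm from time to time
- ring: loose knurled metal retaining ring, about 60 g: a cap 60 mm across and 17 mm high, open below, with a 31 mm window in its 3 mm thick top. It lies window up on the mat, as it is to be fitted. Origin: centre of its underside, z up
- lug (a point): one of the ring's three lugs (7 mm wide, inside the skirt at its bottom), at +x of the ring's frame, 25 mm from its axis; the others 120 degrees either side, each under a dark spanner slot in the ring's top. The lugs pass down through the neck's gaps (within about 10 degrees) and then turn clockwise under the flights
- ring_top (a point): centre of the ring's window, level with its top. With its lugs in the gaps the ring drops onto the lens, its underside 9.3 to 9.7 mm below the rim; on the flights it stops higher: turn it back until it drops. It then turns freely clockwise for 25 to 75 degrees (the thread's depth decides), wedges and holds itself. Snug: 3 to 8 degrees on, turning moment held still 0.1 to 0.2 N m (free: under 0.06)
- spacer: spare plain spacer ring, bright metal, 52 mm across, 41 mm hole, only 4 mm thick, smooth inside; not needed. Origin: centre of its underside
- model: tan stone cast of a jaw, about 60 x 65 x 25 mm, loose; origin at the centre of its underside
- bridge: loose horseshoe of tooth-coloured crowns, about 50 mm across and 12 mm high; origin at the centre of its arc, on the mat
- cradle: loose grey plastic handpiece rest with four prongs, 70 x 60 x 40 mm; origin at the centre of its underside
- waxknife: loose wax knife, 175 mm long, 9 mm thick, wooden handle; origin near its middle, its x axis points along it to the blade
- burblock: loose small metal block of burs, 60 x 34 mm, 42 mm high with the burs; origin at the centre of its underside
- jar: loose brown glass jar with a white lid, 42 mm across and 45 mm high; origin at the centre of its underside
Not all that is in view belongs to the job. Leave any blue look-alike of the lens alone. Several things have the shape of the ring; the one meant has the colours described above.

How it is judged:
By the outcome, as a careful person would: the job done as asked, in the order asked, and still so for the second after the job is handed in, with the robot touching nothing.
It also fails if it takes over 72 s, if anything falls off the work surface, if the arm or the gripper's body presses on something with over 40 N, if the wrist force passes 120 N, or if a joint passes its speed limit or range.

ROBOT

A 6-joint arm with a two-finger parallel gripper is mounted at the origin on the work surface. World frame = base frame: x ahead of the robot, y to its left, z up, the work surface at z = 0. Lengths are in m, angles in rad, forces in N, time in s.
With the tool pointing down it reaches from about 0.4 to 0.825 m from the base axis. Payload 7 kg.
Tool frame: the origin (TCP) lies midway between the tips of the shut fingers; the grasp point (between the pads) lies 19 mm behind it (r.pinch_z is the distance from the TCP to the grasp point, in m); z points along the fingers, y is the line along which they close (so a half turn about z gives the same grasp; the last joint's range is limited). The gripper opens to 85 mm and grips with 20 to 120 N. Pads are 22 mm wide; open, the fingers measure 114 mm over their backs; the gripper's body (76 mm by 85 mm) begins 54 mm behind the grasp point. The pads swing forward as they close: fully open they stand 13 mm farther back than shut.
Start: joints at [-1.004, 0.359, 0.012, 0, -1.224, -0.288], TCP at [0.186, -0.649, 0.198] pointing down, gripper open.
Joint ranges: [-3.07, 3.07], [-1.43, 2.12], [-1.02, 1.25], [-3.03, 1.67], [-3.05, -0], [-3.03, 3.03]. Speed limits (rad/s): [2.39, 2.39, 3.01, 3.14, 3.14, 3.14].

INTERFACE

Orientations are given as a unit quaternion [x, y, z, w].
In Python, from rig import r, viewer, job gives the robot as it stands.
- The arm moves only by the tool carry_out, never from a script. Its argument "rows" is a list of rows, each a list of 7 numbers: the shift along the tool's x, y, z each as a share of 40 cm, from -1 to 1, then the turn, a rotation vector about the tool's x, y, z each as a share of 60 degrees, from -1 to 1, then the gripper's target within -1 to 1 (fully open at 1, half-way at 0, shut at -1). A call has exactly 5 rows; each row is the pose to reach, as a shift and turn from the pose commanded when the call began, along the tool's axes at that moment; what a row does not reach only later rows make up. A row lasts 1/10 s, in which the tool goes at most 50 mm and 8.59 degrees, less where a joint would pass 70% of its speed; a pose out of reach is approached as far as the arm can. A call with a number of a shift or a turn outside -1 to 1 is refused whole. A call with a gripper value outside its range is refused whole. The fingers move at their own pace and stop on an object; "squeeze" is the grip in N (left out, the last holds). Time passes only in rows, so rows that repeat a pose let the fingers close, or fill a call up. It gives the time, the measured TCP pose, the force, the opening and the grip force at its end, in the units of the state.
- r.observe(): the state, without advancing time (a new reading comes with each control period).
- viewer.get_image(name): name is "side" or "top" or "wrist"; returns the picture (420x560x3 uint8, red, green, blue); there is no depth.
- viewer.get_calibration(name): a dict with "vertical_fov" (degrees; the focal length in pixels is half the picture's height over the tangent of half this angle, whatever the lens; pixels are square), "cx", "cy" (the principal point, pixels), "eye" and "rotation" of the camera in the world; the wrist camera has in their place "T_tool_cam" (4x4, takes a point from camera to tool coordinates, whose origin is the TCP and whose axes are the flange's). Camera axes: x right, y down, z forward; pixel columns grow to the right and rows downward; lengths in m; the calibration is good to about 2 mm. A picture is of the moment at which its call begins: read the wrist's pose just before it. get_calibration takes no time and is no camera call.
- job.hand_in(): hands the job in; it is judged then, once.
The state is a dict: "clock": time; "q": joint angles; "dq": joint speeds; "effort": joint torques, N m; "tcp_pos": TCP position; "ee_rot": TCP orientation; "ft_force": force on the tool from outside, world axes, zero at the start; "moment": the same for the moment, N m; "opening": finger opening in m; "finger_force": force on a finger pad.
Only numpy, scipy, OpenCV 4.12 (cv2) and the standard library are available. Lean on these libraries where they do the work, as an engineer would, in place of code of your own. Each camera call takes 0.05 s, during which the arm holds its last target. There are 200 camera calls.

## Working session

There is one attempt and no reset: what is moved stays moved. The work goes in short steps, Python scripts to look and compute and a tool call to move; the robot and the scene stay as the last step left them, time stands still between calls to the robot, and variables do not carry over. Pictures are saved under pics/ and viewed, at most 10 in all, crops included, and the job is handed in when it is done.

Besides the shell and the picture viewer there is one more tool, called after "Request:" by a JSON object that holds its "method" and its "body", one argument or row to a line. carry_out: Moves the arm, as the interface text tells. Shift numbers are shares of 40 cm and turn numbers shares of 60 degrees, none past 1 either way. Its arguments: {"type":"object","properties":{"rows":{"type":"array"},"squeeze":{"type":"number"}},"required":["rows"]}

```bash
ls; mkdir -p pics; python3 - <<'E'
from rig import r, viewer, job
import cv2,numpy as np
s=r.observe();print({k:np.round(v,3) for k,v in s.items()}, r.pinch_z)
for n in("side","top","wrist"):
    im=viewer.get_image(n);np.save(f"pics/{n}0.npy",im);cv2.imwrite(f"pics/{n}0.png",im[:,:,::-1])
    print(n,viewer.get_calibration(n))
a=[cv2.imread(f"pics/{n}0.png") for n in("side","top")]
E
```

```text
pics
{'clock': np.float64(0.0), 'q': array([-1.004,  0.359,  0.011, -0.   , -1.224, -0.288]), 'dq': array([-0.   , -0.001,  0.   ,  0.001,  0.001, -0.001]), 'effort': array([-1.0000e-03, -5.8332e+01,  2.9340e+01,  6.9360e+00, -6.0000e-03,
       -0.0000e+00]), 'tcp_pos': array([ 0.186, -0.648,  0.197]), 'ee_rot': array([-0.139,  0.99 ,  0.001, -0.   ]), 'ft_force': array([ 0.331,  0.352, -0.385]), 'moment': array([-0.021, -0.037,  0.005]), 'finger_force': np.float64(0.0), 'opening': np.float64(0.085)} 0.0187
side {'vertical_fov': 49.487165536620395, 'cx': 273.4203191847395, 'cy': 214.79515699619373, 'eye': array([-0.01515917,  0.53718246,  0.90854117]), 'rotation': array([-0.37113676,  0.85361913, -0.33507888,  0.14599326])}
top {'vertical_fov': 50.04525461378425, 'cx': 282.4483414650871, 'cy': 205.59280885383174, 'eye': array([ 0.38330506, -0.00747559,  1.17524439]), 'rotation': array([-0.70400977,  0.70552393, -0.05849063,  0.0564365 ])}
wrist {'vertical_fov': 71.08896933477645, 'cx': 276.91118925400775, 'cy': 211.255556193615, 'T_tool_cam': array([[-8.82485506e-04, -9.52789200e-01, -3.03631292e-01,
         7.82090266e-02],
       [ 9.99999586e-01, -7.74101056e-04, -4.77322396e-04,
        -5.00987673e-04],
       [ 2.19746321e-04, -3.03631587e-01,  9.52789489e-01,
        -1.74800625e-01],
       [ 0.00000000e+00,  0.00000000e+00,  0.00000000e+00,
         1.00000000e+00]])}
```

View pics/top0.png

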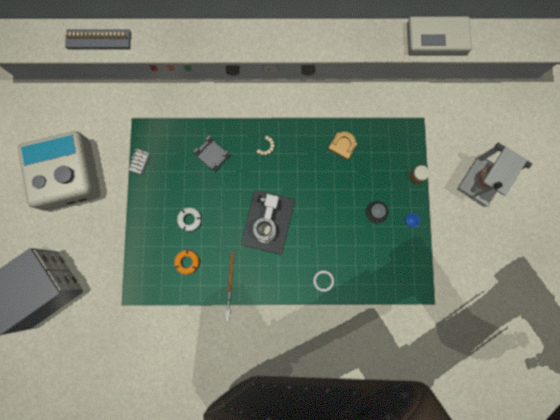

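View pics/side0.png

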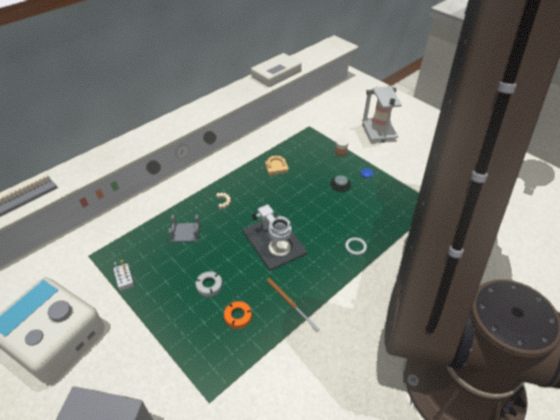

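Top view: the lens is on its black case at (377,211), with a blue look-alike at (413,220). The candidates for the ring are the metallic slotted one at (189,219), the orange one at (186,262) and the plain spacer at (323,281). The stand's cell is at (264,230) and its column at (270,200). I choose the metal slotted ring and the lens on the black foot, and will check both in one crop.

```bash
cat > h.py <<'E'
import numpy as np,cv2
from scipy.spatial.transform import Rotation as R
from rig import r,viewer,job
def cam(n,s=None):
    c=viewer.get_calibration(n);f=210/np.tan(np.radians(c["vertical_fov"])/2)
    if n=="wrist":
        T=np.array(c["T_tool_cam"]);B=R.from_quat(s["ee_rot"])
        return B.as_matrix()@T[:3,:3],B.apply(T[:3,3])+s["tcp_pos"],f,c["cx"],c["cy"]
    return R.from_quat(c["rotation"]).as_matrix(),np.array(c["eye"]),f,c["cx"],c["cy"]
def ray(C,u,v,z):
    M,e,f,cx,cy=C;d=M@np.array([(u-cx)/f,(v-cy)/f,1]);return e+d*(z-e[2])/d[2]
def proj(C,p):
    M,e,f,cx,cy=C;q=M.T@(np.asarray(p)-e);return np.array([cx+f*q[0]/q[2],cy+f*q[1]/q[2]])
def go(p,yaw=None,s=None):
    """tool-frame row for TCP p; yaw = world angle of tool x axis (tool down)"""
    s=s or r.observe();B=R.from_quat(s["ee_rot"])
    d=B.inv().apply(np.array(p)-s["tcp_pos"])/0.4
    t=np.zeros(3)
    if yaw is not None:
        G=R.from_matrix(np.array([[np.cos(yaw),np.sin(yaw),0],[np.sin(yaw),-np.cos(yaw),0],[0,0,-1]]))
        t=(B.inv()*G).as_rotvec()/np.radians(60)
    return np.round(np.r_[d,t],4)
def yaw(s):
    x=R.from_quat(s["ee_rot"]).as_matrix()[:,0];return np.arctan2(x[1],x[0])
def snap(n,name):
    s=r.observe();im=viewer.get_image(n)[:,:,::-1].copy();cv2.imwrite(f"pics/{name}.png",im);return s,im
E
python3 - <<'E'
from h import *
C=cam("top")
for n,u,v,z in [("lens",377,211,.022),("blue",413,220,.01),("ring",189,219,.019),("orange",186,262,.019),("spacer",323,281,.006),("cell",264,230,.1),("col",270,200,.082)]: print(n,ray(C,u,v,z).round(3))
s=r.observe();print("yaw",yaw(s),R.from_quat(s["ee_rot"]).as_matrix().round(3))
im=cv2.imread("pics/top0.png")
a=[cv2.resize(im[y-30:y+30,x-40:x+40],None,fx=5,fy=5,interpolation=3) for x,y in((385,214),(189,230),(264,222),(323,281))]
cv2.imwrite("pics/crop.png",np.vstack([np.hstack(a[:2]),np.hstack(a[2:])]))
E
```

```text
lens [ 0.558 -0.256  0.022]
blue [ 0.536 -0.352  0.01 ]
ring [0.538 0.231 0.019]
orange [0.428 0.235 0.019]
spacer [ 0.379 -0.115  0.006]
cell [0.501 0.034 0.1  ]
col [0.577 0.02  0.082]
yaw -2.862866844722854 [[-0.961 -0.275 -0.   ]
 [-0.275  0.961  0.001]
 [ 0.     0.001 -1.   ]]
```

View pics/crop.png

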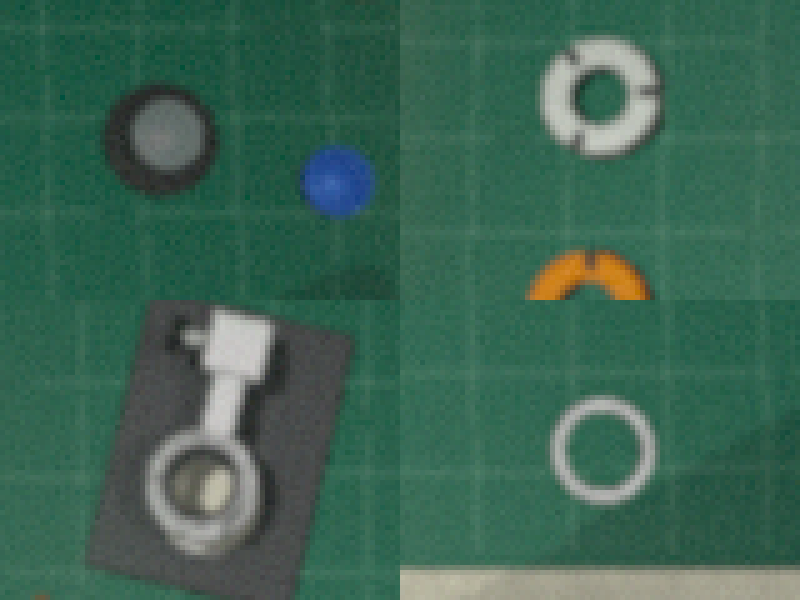

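The crop confirms it: clear grey lens on the black foot (about (378.6,211)), a metal ring with three dark slots, and a plain spacer without slots. Moving above the lens.

Request:
{"method": "carry_out", "body": {
  "rows": [
    [-0.1,0.06,0,0,0,0,1],
    [-0.2,0.12,0,0,0,0,1],
    [-0.3,0.18,0,0,0,0,1],
    [-0.4,0.24,0.03,0,0,0,1],
    [-0.5,0.3,0.08,0,0,0,1]
  ]
}}

```text
clock: 0.65
tcp_pos: [0.3461, -0.4781, 0.1672]
ee_rot: [-0.139, 0.99, -0.001, 0.001]
ft_force: [0.2, -0.5, 0.1]
opening: 0.0855
finger_force: 0.0
```

Request:
{"method": "carry_out", "body": {
  "rows": [
    [-0.1,0.06,0.02,0,0,0,1],
    [-0.2,0.12,0.05,0,0,0,1],
    [-0.3,0.18,0.08,0,0,0,1],
    [-0.4,0.24,0.12,0,0,0,1],
    [-0.5,0.3,0.14,0,0,0,1]
  ]
}}

```text
clock: 1.15
tcp_pos: [0.5041, -0.3067, 0.109]
ee_rot: [-0.139, 0.99, 0.0, -0.001]
ft_force: [0.7, -0.4, 0.4]
opening: 0.0854
finger_force: 0.0
```

```bash
python3 - <<'E'
from h import *
s=r.observe();print(s["clock"],s["q"].round(3),s["tcp_pos"],yaw(s));print(go([.558,-.258,.11],s=s))
E
```

```text
1.15 [-0.216  0.294 -0.299 -0.    -0.98  -1.076] [ 0.50409294 -0.30665117  0.10896718] -2.862883167545123
[-0.163   0.0799 -0.0027  0.      0.      0.    ]
```

Request:
{"method": "carry_out", "body": {
  "rows": [
    [-0.08,0.04,0,0,0,0,1],
    [-0.16,0.08,0,0,0,0,1],
    [-0.16,0.08,0,0,0,0,1],
    [-0.16,0.08,0,0,0,0,1],
    [-0.16,0.08,0,0,0,0,1]
  ]
}}

```text
clock: 1.65
tcp_pos: [0.5558, -0.2605, 0.11]
ee_rot: [-0.139, 0.99, 0.0, -0.0]
ft_force: [0.0, -0.2, 0.2]
opening: 0.0853
finger_force: 0.0
```

```bash
python3 - <<'E'
from h import *
s,im=snap("wrist","w1");print(s["tcp_pos"]);C=cam("wrist",s);T=cam("top")
for p in [(.558,-.258,.022)]:print(proj(C,p))
g=cv2.cvtColor(im,cv2.COLOR_BGR2GRAY)
c=cv2.HoughCircles(cv2.medianBlur(g,5),cv2.HOUGH_GRADIENT,1,20,param1=80,param2=25,minRadius=15,maxRadius=70)
print(c)
E
```

```text
[ 0.55575747 -0.26048622  0.11003022]
[279.44025826 208.55371051]
[[[489.5  56.5  31. ]
  [190.5 154.5  20.4]
  [277.5 207.5  19.1]
  [137.5 276.5  22.9]
  [509.5  64.5  46.5]
  [273.5 307.5  41.8]
  [338.5 325.5  33.8]
  [314.5 322.5  23. ]
  [225.5 306.5  29.3]
  [458.5 229.5  21.1]]]
```

View pics/w1.png

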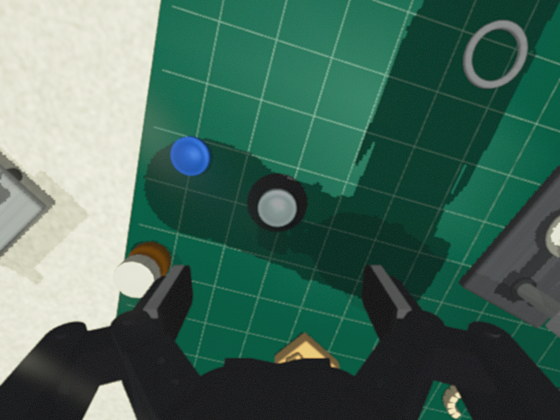

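The close view shows the lens at about (277,207) on its black foot, the blue look-alike at (190,155) and the jar at (140,270), clear of the left finger. The cell is at the right edge.

```bash
python3 - <<'E'
from h import *
s=r.observe();C=cam("wrist",s);im=cv2.imread("pics/w1.png")
g=cv2.cvtColor(im,cv2.COLOR_BGR2GRAY)
m=np.zeros_like(g);m[175:240,245:312]=(g[175:240,245:312]>85)*255
n,l,st,ce=cv2.connectedComponentsWithStats(m);i=l[207,277];print(st[i],ce[i])
cn=max(cv2.findContours((l==i).astype(np.uint8),0,1)[0],key=cv2.contourArea);e=cv2.fitEllipse(cv2.convexHull(cn));print(e)
hh=cv2.inRange(im[170:240,240:315],(0,0,0),(60,45,60));
p=ray(C,*e[0],.021);print(p);print(go([p[0],p[1],.018],s=s), proj(C,s["tcp_pos"]))
E
```

```text
[ 258  189   39   38 1145] [276.76681223 207.54585153]
((276.7370300292969, 207.54751586914062), (37.207672119140625, 38.66986846923828), 90.5465087890625)
[ 0.55804721 -0.26091911  0.021     ]
[-0.0057 -0.002   0.2305  0.      0.      0.    ] [277.84959877 244.37314683]
```

Request:
{"method": "carry_out", "body": {
  "rows": [
    [-0.006,-0.002,0.1,0,0,0,1],
    [-0.006,-0.002,0.17,0,0,0,1],
    [-0.006,-0.002,0.21,0,0,0,1],
    [-0.006,-0.002,0.23,0,0,0,0.3],
    [-0.006,-0.002,0.23,0,0,0,0]
  ],
  "squeeze": 20
}}

```text
clock: 2.2
tcp_pos: [0.5579, -0.2609, 0.0175]
ee_rot: [-0.138, 0.99, 0.0, -0.001]
ft_force: [-0.4, -0.1, 0.3]
opening: 0.0593
finger_force: 0.0
```

Request:
{"method": "carry_out", "body": {
  "rows": [
    [0,0,0,0,0,0,-0.3],
    [0,0,0,0,0,0,-0.4],
    [0,0,0,0,0,0,-0.4],
    [0,0,0,0,0,0,-0.4],
    [0,0,0,0,0,0,-0.4]
  ]
}}

```text
clock: 2.7
tcp_pos: [0.5592, -0.2603, 0.0187]
ee_rot: [-0.139, 0.99, -0.0, 0.0]
ft_force: [-0.0, 0.8, -0.1]
opening: 0.0256
finger_force: 0.0
```

```bash
python3 - <<'E'
from h import *
s,im=snap("wrist","w2");print(s["tcp_pos"],s["opening"],s["finger_force"],s["ft_force"])
s2,im2=snap("side","s2");
p=proj(cam("side"),s["tcp_pos"]).astype(int);print(p)
a=im[180:330,177:377];b=im2[p[1]-37:p[1]+38,p[0]-50:p[0]+50]
cv2.imwrite("pics/c2.png",np.hstack([cv2.resize(a,(800,600)),cv2.resize(b,(800,600))])[:,:] if 0 else np.vstack([cv2.resize(a,(400,300),interpolation=3),cv2.resize(b,(400,300),interpolation=3)]))
E
```

```text
[ 0.55924063 -0.26032252  0.01872832] 0.02556410907689948 0.0 [-0.01308939  0.7978009  -0.06783377]
[340 179]
```

View pics/c2.png

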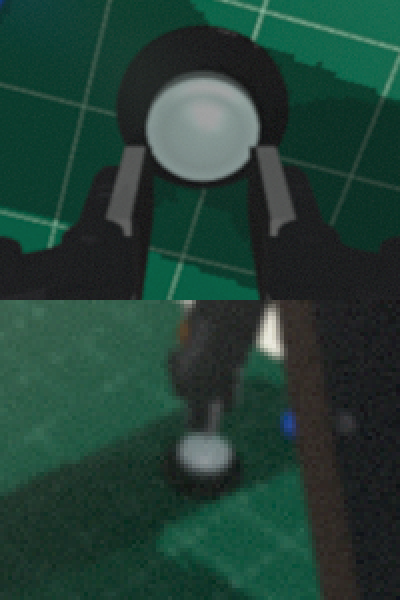

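```bash
python3 - <<'E'
from h import *
s=r.observe();S=cam("side");W=cam("wrist",s);B=R.from_quat(s["ee_rot"]).as_matrix();t=s["tcp_pos"]
for x in(0,.011):
  for h in(0,.01,.02,.03,.04,.05):
    print(x,h,[np.r_[proj(S,t+B@[x,y,-h]),proj(W,t+B@[x,y,-h])].round(1).tolist() for y in(.0128,-.0128)])
print(proj(S,[.558,-.261,.024]),s["opening"])
im=cv2.imread("pics/w2.png");c=cv2.resize(im[200:380,157:397],(800,600),interpolation=3)
b=cv2.imread("pics/s2.png")[142:202,310:375];c[:240,540:]=cv2.resize(b,(260,240),interpolation=0);cv2.imwrite("pics/c3.png",c)
E
```

```text
0 0 [[338.4, 182.3, 297.6, 244.4], [342.3, 177.1, 258.1, 244.4]]
0 0.01 [[338.8, 179.7, 298.7, 251.0], [342.7, 174.5, 257.1, 251.1]]
0 0.02 [[339.2, 177.1, 299.9, 258.5], [343.1, 171.9, 256.0, 258.5]]
0 0.03 [[339.6, 174.5, 301.3, 266.8], [343.4, 169.3, 254.7, 266.8]]
0 0.04 [[339.9, 171.8, 302.8, 276.1], [343.8, 166.6, 253.3, 276.1]]
0 0.05 [[340.3, 169.1, 304.5, 286.7], [344.2, 163.9, 251.8, 286.7]]
0.011 0 [[342.0, 183.7, 298.0, 228.5], [345.8, 178.4, 257.7, 228.5]]
0.011 0.01 [[342.3, 181.1, 299.1, 234.4], [346.2, 175.9, 256.7, 234.5]]
0.011 0.02 [[342.7, 178.5, 300.4, 241.1], [346.6, 173.2, 255.5, 241.1]]
0.011 0.03 [[343.1, 175.8, 301.8, 248.5], [347.0, 170.6, 254.3, 248.5]]
0.011 0.04 [[343.5, 173.2, 303.4, 256.9], [347.4, 167.9, 252.8, 256.9]]
0.011 0.05 [[343.9, 170.5, 305.2, 266.4], [347.8, 165.2, 251.1, 266.4]]
[341.03931491 178.34850707] 0.025875210183091038
```

View pics/c3.png

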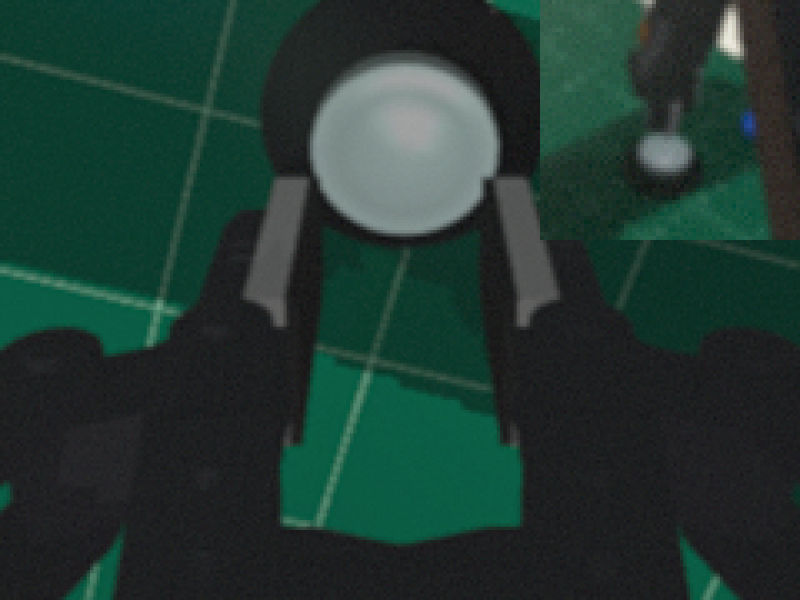

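The lens wasn't gripped: both views put the finger tips about 36 mm behind the reported TCP (wrist rows 253, side (342,174)). So they are still roughly 30 mm above the lens. I'll open to 50 mm and feel downward to get the tip height from touch on the case disc.

Request:
{"method": "carry_out", "body": {
  "rows": [
    [0,0,0,0,0,0,0.18],
    [0,0,0,0,0,0,0.18],
    [0,0,0.02,0,0,0,0.18],
    [0,0,0.04,0,0,0,0.18],
    [0,0,0.06,0,0,0,0.18]
  ]
}}

```text
clock: 3.3
tcp_pos: [0.5587, -0.2603, -0.0067]
ee_rot: [-0.139, 0.99, 0.0, -0.0]
ft_force: [1.3, 0.8, 0.1]
opening: 0.0502
finger_force: 0.0
```

```bash
python3 - <<'E'
from h import *
s,im=snap("wrist","w4");s2,im2=snap("side","s4");print(s["tcp_pos"],s["opening"],s["ft_force"],s["q"])
S=cam("side");W=cam("wrist",s);B=R.from_quat(s["ee_rot"]).as_matrix();t=s["tcp_pos"]
for h in(.03,.035,.04,.045):
    print(h,[np.r_[proj(S,t+B@[.011,y,-h]),proj(W,t+B@[.011,y,-h])].round(1).tolist() for y in(.025,-.025)])
c=cv2.resize(im[200:380,157:397],(800,600),interpolation=3)
c[:240,540:]=cv2.resize(im2[142:202,310:375],(260,240),interpolation=0);cv2.imwrite("pics/c4.png",c)
E
```

```text
[ 0.55867937 -0.26026737 -0.00674703] 0.05016586420793515 [1.34324732 0.78372965 0.08711649] [-1.19585740e-01  4.61984975e-01 -3.53290345e-01 -1.51894101e-04
 -7.56169490e-01 -1.17243795e+00]
0.03 [[340.4, 185.1, 324.4, 248.5], [347.8, 174.8, 231.6, 248.5]]
0.035 [[340.6, 183.8, 325.9, 252.5], [348.1, 173.5, 230.2, 252.6]]
0.04 [[340.8, 182.5, 327.4, 256.8], [348.3, 172.2, 228.7, 256.9]]
0.045 [[341.0, 181.1, 329.1, 261.4], [348.5, 170.9, 227.1, 261.5]]
```

View pics/c4.png

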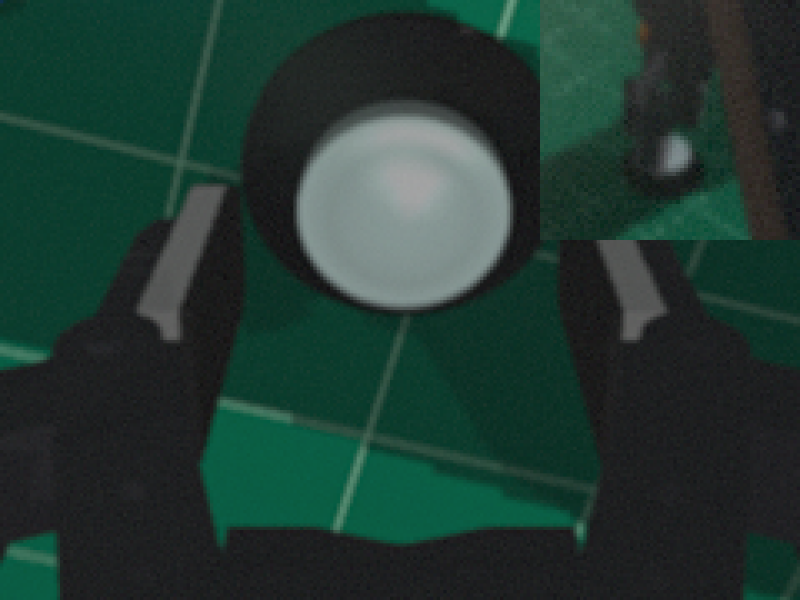

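The tips show at row about 255, i.e. 38 mm behind the TCP at 50 mm opening. The lens is centred between them and nothing is touching. Continuing down to touch.

Request:
{"method": "carry_out", "body": {
  "rows": [
    [0,0,0.02,0,0,0,0.18],
    [0,0,0.04,0,0,0,0.18],
    [0,0,0.05,0,0,0,0.18],
    [0,0,0.0525,0,0,0,0.18],
    [0,0,0.055,0,0,0,0.18]
  ]
}}

```text
clock: 3.9
tcp_pos: [0.559, -0.2604, -0.0278]
ee_rot: [-0.139, 0.99, -0.0, -0.0]
ft_force: [0.1, 0.5, 0.2]
opening: 0.0504
finger_force: 0.0
```

Request:
{"method": "carry_out", "body": {
  "rows": [
    [0,0,0.002,0,0,0,0.18],
    [0,0,0.004,0,0,0,0.18],
    [0,0,0.006,0,0,0,0.18],
    [0,0,0.008,0,0,0,0.18],
    [0,0,0.008,0,0,0,0.18]
  ]
}}

```text
clock: 4.4
tcp_pos: [0.5592, -0.2604, -0.0303]
ee_rot: [-0.139, 0.99, -0.0, 0.0]
ft_force: [-1.1, 1.1, 5.2]
opening: 0.0503
finger_force: 2.3
```

Touch at TCP z = -30.2 mm, so the tips lie about 36 mm behind the TCP at this opening. Raising 15 mm and closing on the upper edge of the lens.

Request:
{"method": "carry_out", "body": {
  "rows": [
    [0,0,-0.02,0,0,0,0.18],
    [0,0,-0.038,0,0,0,0.18],
    [0,0,-0.038,0,0,0,0],
    [0,0,-0.038,0,0,0,-0.3],
    [0,0,-0.038,0,0,0,-0.3]
  ],
  "squeeze": 20
}}

```text
clock: 4.9
tcp_pos: [0.5597, -0.2605, -0.0147]
ee_rot: [-0.139, 0.99, -0.0, 0.001]
ft_force: [-0.7, 1.7, 8.9]
opening: 0.0338
finger_force: 19.1
```

Request:
{"method": "carry_out", "body": {
  "rows": [
    [0,0,0,0,0,0,-0.3],
    [0,0,0,0,0,0,-0.3],
    [0,0,0,0,0,0,-0.3],
    [0,0,0,0,0,0,-0.3],
    [0,0,0,0,0,0,-0.3]
  ]
}}

```text
clock: 5.4
tcp_pos: [0.5597, -0.2605, -0.0147]
ee_rot: [-0.139, 0.99, -0.0, 0.001]
ft_force: [-1.5, 1.1, 8.6]
opening: 0.0338
finger_force: 19.1
```

Request:
{"method": "carry_out", "body": {
  "rows": [
    [0,0,-0.01,0,0,0,-0.3],
    [0,0,-0.03,0,0,0,-0.3],
    [0,0,-0.1,0,0,0,-0.3],
    [0,0,-0.2,0,0,0,-0.3],
    [0,0,-0.29,0,0,0,-0.3]
  ]
}}

```text
clock: 5.9
tcp_pos: [0.5587, -0.2604, 0.1019]
ee_rot: [-0.139, 0.99, 0.0, -0.0]
ft_force: [0.2, -0.1, -1.0]
opening: 0.0343
finger_force: 20.0
```

```bash
python3 - <<'E'
from h import *
s,im=snap("wrist","w5");print(s["tcp_pos"],s["opening"],s["finger_force"],s["ft_force"])
s2,im2=snap("top","t5")
c=cv2.resize(im[180:360,157:397],(800,600),interpolation=3);cv2.imwrite("pics/c5.png",c)
E
```

```text
[ 0.55870479 -0.2603663   0.10190277] 0.034262981361234186 20.047937035560608 [ 0.20941118 -0.05688233 -1.02153965]
```

View pics/c5.png

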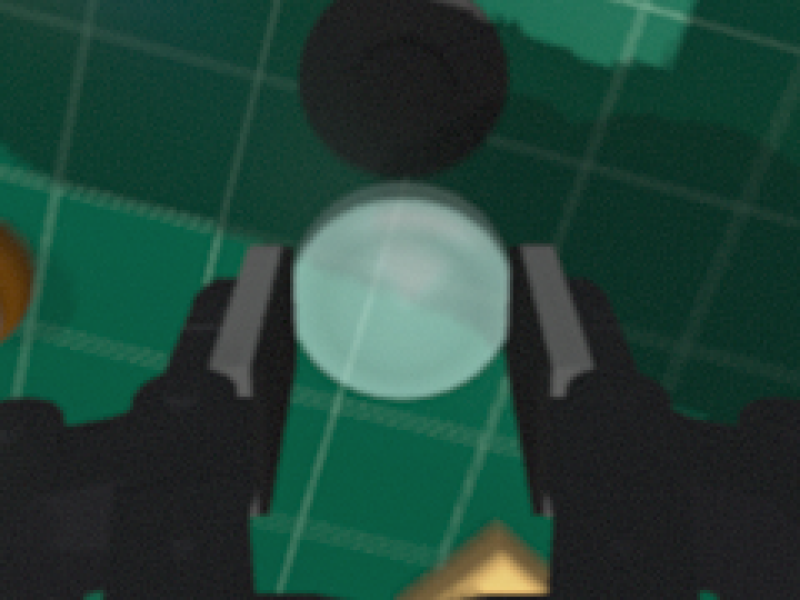

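The lens is held flat and level, centred between the pads at u≈277 with its rim centre at v≈269, and the case below is empty. Moving over the stand to measure the cell from the same relative viewpoint.

Request:
{"method": "carry_out", "body": {
  "rows": [
    [-0.01,0.1,-0.06,0,0,0,-0.3],
    [-0.02,0.2,-0.12,0,0,0,-0.3],
    [-0.03,0.3,-0.18,0,0,0,-0.3],
    [-0.04,0.4,-0.22,0,0,0,-0.3],
    [-0.05,0.5,-0.22,0,0,0,-0.3]
  ]
}}

```text
clock: 6.5
tcp_pos: [0.524, -0.0611, 0.191]
ee_rot: [-0.139, 0.99, -0.0, 0.002]
ft_force: [2.1, -0.2, 0.6]
opening: 0.0339
finger_force: 20.1
```

Request:
{"method": "carry_out", "body": {
  "rows": [
    [-0.005,0.1,0,0,0,0,-0.3],
    [-0.01,0.2,0,0,0,0,-0.3],
    [-0.013,0.246,0,0,0,0,-0.3],
    [-0.013,0.246,0,0,0,0,-0.3],
    [-0.013,0.246,0,0,0,0,-0.3]
  ]
}}

```text
clock: 7.0
tcp_pos: [0.5009, 0.0338, 0.1884]
ee_rot: [-0.14, 0.99, 0.0, -0.0]
ft_force: [-0.8, -0.5, -0.0]
opening: 0.0335
finger_force: 20.1
```

```bash
python3 - <<'E'
from h import *
s,im=snap("wrist","w6");print(s["tcp_pos"],s["opening"],s["finger_force"],s["q"].round(3))
C=cam("wrist",s)
c=cv2.resize(im[120:300,157:397],(800,600),interpolation=3);cv2.imwrite("pics/c6.png",c)
g=cv2.medianBlur(cv2.cvtColor(im,cv2.COLOR_BGR2GRAY),3)
h=cv2.HoughCircles(g[120:260,180:380],cv2.HOUGH_GRADIENT,1,6,param1=80,param2=15,minRadius=15,maxRadius=30)
print(proj(C,[.501,.034,.1]),(h[0][:6]+[180,120,0]))
E
```

```text
[0.50090604 0.03378091 0.18836547] 0.03349639854481761 20.11926144361496 [ 0.459  0.079 -0.376 -0.    -1.116 -1.75 ]
[277.77441219 205.64214654] [[275.5        207.5         18.29999924]
 [276.5        189.5         23.79999924]
 [275.5        198.5         21.70000076]
 [333.5        231.5         20.5       ]
 [282.5        207.5         21.60000038]
 [269.5        199.5         20.5       ]]
```

View pics/c6.png

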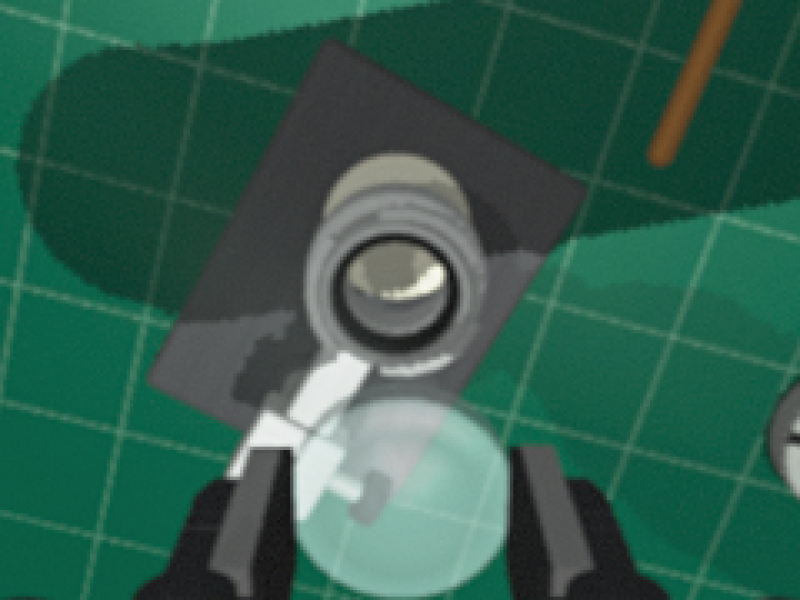

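The recess shows as a dark ring centred near crop (397,292), i.e. pixel (276,207.7). The stand's arm runs down-left from it and the held lens is just below. One sub-pixel fit of the recess edge:

```bash
cat > fit.py <<'E'
from h import *
def ring_fit(im,c,r0,r1,sign=1):
    """ellipse through strongest radial edge (sign=+1: dark inside, bright outside)"""
    g=cv2.GaussianBlur(cv2.cvtColor(im,cv2.COLOR_BGR2GRAY),(0,0),.7).astype(np.float32)
    k=8;N=180
    P=cv2.warpPolar(g,(int(r1*k)+8,N),tuple(map(float,c)),r1+8/k,cv2.WARP_POLAR_LINEAR+cv2.INTER_CUBIC)
    d=sign*cv2.Sobel(P,cv2.CV_32F,1,0,ksize=7);d[:,:int(r0*k)]=-1e9;d[:,int(r1*k):]=-1e9
    rr=d.argmax(1)/k;a=np.arange(N)*2*np.pi/N
    ok=abs(rr-np.median(rr))<1.5
    pts=np.c_[c[0]+rr*np.cos(a),c[1]+rr*np.sin(a)][ok].astype(np.float32)
    return cv2.fitEllipseDirect(pts),ok.sum()
E
python3 - <<'E'
from fit import *
s=r.observe();C=cam("wrist",s);im=cv2.imread("pics/w6.png")
for b in((16,23),(17,21)):
    e,n=ring_fit(im,(276.2,207.7),*b);print(e,n)
    p=ray(C,*e[0],.1);print(p, go([p[0]+.0017,p[1]+.0004,s["tcp_pos"][2]],s=s))
im1=cv2.imread("pics/w1.png");print("lens",ring_fit(im1,(276.8,207.5),16,22,-1))
T=cam("top");t=cv2.imread("pics/top0.png");b=t[185:215,255:290];m=(b.min(2)>185).astype(np.uint8)
n,l,st,ce=cv2.connectedComponentsWithStats(m);i=1+st[1:,4].argmax();print(st[i],ce[i]+[255,185])
E
```

```text
((275.0106506347656, 207.58316040039062), (36.30375289916992, 38.633792877197266), 84.49160766601562) 131
[0.50360954 0.03148148 0.1       ] [-0.0094 -0.0062 -0.      0.      0.      0.    ]
((275.20794677734375, 207.62355041503906), (36.479820251464844, 38.15156936645508), 85.48853302001953) 133
[0.50359683 0.03166978 0.1       ] [-0.0095 -0.0058 -0.      0.      0.      0.    ]
lens (((276.7380065917969, 207.63514709472656), (37.245975494384766, 38.89188766479492), 90.88814544677734), np.int64(180))
[11 11 11 11 88] [270.98863636 200.79545455]
```

Request:
{"method": "carry_out", "body": {
  "rows": [
    [-0.0094,-0.005,0.08,0,0,0,-0.3],
    [-0.0094,-0.005,0.17,0,0,0,-0.3],
    [-0.0094,-0.005,0.24,0,0,0,-0.3],
    [-0.0094,-0.005,0.28,0,0,0,-0.3],
    [-0.0094,-0.005,0.28,0,0,0,-0.3]
  ]
}}

```text
clock: 7.55
tcp_pos: [0.5036, 0.0309, 0.0739]
ee_rot: [-0.138, 0.99, -0.001, -0.003]
ft_force: [-0.4, -0.1, -0.2]
opening: 0.0335
finger_force: 20.1
```

Request:
{"method": "carry_out", "body": {
  "rows": [
    [0,0,0.003,0,0,0,-0.3],
    [0,0,0.006,0,0,0,-0.3],
    [0,0,0.009,0,0,0,-0.3],
    [0,0,0.012,0,0,0,-0.3],
    [0,0,0.012,0,0,0,-0.3]
  ]
}}

```text
clock: 8.05
tcp_pos: [0.5054, 0.0327, 0.0718]
ee_rot: [-0.139, 0.99, 0.0, 0.0]
ft_force: [-0.0, 0.0, 1.0]
opening: 0.034
finger_force: 20.1
```

Request:
{"method": "carry_out", "body": {
  "rows": [
    [0,0,0.002,0,0,0,-0.3],
    [0,0,0.004,0,0,0,-0.3],
    [0,0,0.005,0,0,0,-0.3],
    [0,0,0.005,0,0,0,-0.3],
    [0,0,0.005,0,0,0,-0.3]
  ]
}}

```text
clock: 8.55
tcp_pos: [0.5054, 0.0327, 0.0695]
ee_rot: [-0.139, 0.99, 0.0, 0.0]
ft_force: [0.3, 1.0, 0.1]
opening: 0.0339
finger_force: 20.1
```

It is entering freely; continuing to the seat.

Request:
{"method": "carry_out", "body": {
  "rows": [
    [0,0,0.002,0,0,0,-0.3],
    [0,0,0.003,0,0,0,-0.3],
    [0,0,0.004,0,0,0,-0.3],
    [0,0,0.005,0,0,0,-0.3],
    [0,0,0.005,0,0,0,-0.3]
  ]
}}

```text
clock: 9.05
tcp_pos: [0.5054, 0.0327, 0.0678]
ee_rot: [-0.139, 0.99, 0.0, 0.0]
ft_force: [-1.8, 1.4, 4.8]
opening: 0.0334
finger_force: 20.6
```

Contact of 4.8 N at exactly the predicted seat height. Releasing and rising.

Request:
{"method": "carry_out", "body": {
  "rows": [
    [0,0,0,0,0,0,0.1],
    [0,0,0,0,0,0,0.3],
    [0,0,-0.01,0,0,0,0.5],
    [0,0,-0.1,0,0,0,1],
    [0,0,-0.2,0,0,0,1]
  ]
}}

```text
clock: 9.55
tcp_pos: [0.5041, 0.032, 0.1474]
ee_rot: [-0.139, 0.99, -0.001, -0.002]
ft_force: [0.9, 0.7, 1.2]
opening: 0.0855
finger_force: 0.0
```

Request:
{"method": "carry_out", "body": {
  "rows": [
    [0,0,-0.1,0,0,0,1],
    [0,0,-0.1,0,0,0,1],
    [0,0,-0.1,0,0,0,1],
    [0,0,-0.1,0,0,0,1],
    [0,0,-0.1,0,0,0,1]
  ]
}}

```text
clock: 10.05
tcp_pos: [0.5045, 0.0322, 0.1863]
ee_rot: [-0.139, 0.99, -0.0, -0.001]
ft_force: [0.1, -0.1, -0.2]
opening: 0.0851
finger_force: 0.0
```

```bash
python3 - <<'E'
from fit import *
s,im=snap("wrist","w7");print(s["clock"],s["tcp_pos"],s["q"].round(3));C=cam("wrist",s)
for z in(.1,.1045,.108):print(proj(C,[.5038,.0322,z]),ray(C,*proj(C,[.5038,.0322,z]),z))
c=proj(C,[.5038,.0322,.1045])
e,n=ring_fit(im,c,17,24,-1);print(e,n,ray(C,*e[0],.1045))
u,v=c.astype(int);a=cv2.resize(im[v-75:v+75,u-100:u+100],(800,600),interpolation=3)
i0=cv2.imread("pics/top0.png");a[:240,:240]=cv2.resize(i0[195:243,165:213],(240,240),interpolation=3)
cv2.imwrite("pics/c7.png",a)
E
```

```text
10.05 [0.50451627 0.03224977 0.18626517] [ 0.453  0.088 -0.37  -0.    -1.115 -1.745]
[277.76716463 205.61541764] [0.5038 0.0322 0.1   ]
[277.77868288 207.01213315] [0.5038 0.0322 0.1045]
[277.78789968 208.12977246] [0.5038 0.0322 0.108 ]
((277.2626037597656, 207.56532287597656), (37.089874267578125, 38.33176803588867), 76.07337188720703) 142 [0.50443584 0.0318921  0.1045    ]
```

View pics/c7.png

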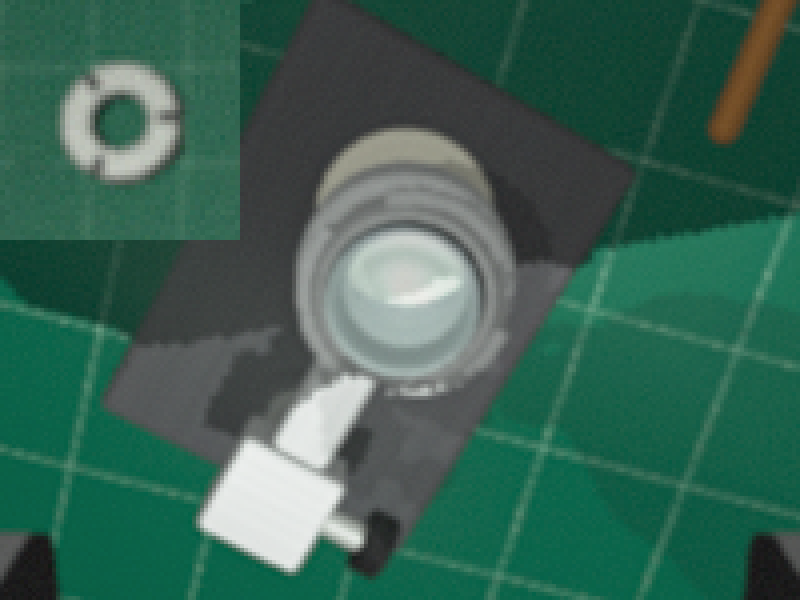

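The lens is seated concentric in the cell, the stand's column top sits at crop (271,506), and the inset shows the ring's slots near world angles 35° mod 120. Moving to the ring and turning to a yaw that leaves room to screw clockwise.

Request:
{"method": "carry_out", "body": {
  "rows": [
    [-0.043,0.091,0,0,0,-0.14,1],
    [-0.087,0.182,0,0,0,-0.28,1],
    [-0.13,0.273,0,0,0,-0.42,1],
    [-0.174,0.364,0,0,0,-0.56,1],
    [-0.217,0.455,0,0,0,-0.7,1]
  ]
}}

```text
clock: 10.6
tcp_pos: [0.5384, 0.2328, 0.1865]
ee_rot: [-0.487, 0.873, -0.0, -0.001]
ft_force: [0.9, 0.2, 0.1]
opening: 0.085
finger_force: 0.0
```

Request:
{"method": "carry_out", "body": {
  "rows": [
    [0,0,0.04,0,0,-0.14,1],
    [0,0,0.08,0,0,-0.28,1],
    [0,0,0.12,0,0,-0.42,1],
    [0,0,0.16,0,0,-0.56,1],
    [0,0,0.19,0,0,-0.7,1]
  ]
}}

```text
clock: 11.1
tcp_pos: [0.5379, 0.2309, 0.1093]
ee_rot: [0.768, -0.641, -0.0, 0.001]
ft_force: [-0.1, -0.2, -0.6]
opening: 0.0855
finger_force: 0.0
```

Request:
{"method": "carry_out", "body": {
  "rows": [
    [0,0,0,0,0,-0.14,1],
    [0,0,0,0,0,-0.28,1],
    [0,0,0,0,0,-0.33,1],
    [0,0,0,0,0,-0.33,1],
    [0,0,0,0,0,-0.33,1]
  ]
}}

```text
clock: 11.6
tcp_pos: [0.5384, 0.2312, 0.1108]
ee_rot: [0.865, -0.503, -0.0, 0.001]
ft_force: [0.1, 0.5, -0.0]
opening: 0.0852
finger_force: 0.0
```

```bash
cat >> fit.py <<'E'
def slots(im,C,c,z,a=.022,b=.0275):
    """dark-slot world angles mod 120 on the ring's top at height z: mean grey over radii a..b per world angle"""
    g=cv2.cvtColor(im,cv2.COLOR_BGR2GRAY).astype(np.float32);th=np.radians(np.arange(360))
    pr=[]
    for rr in np.linspace(a,b,6):
        uv=np.array([proj(C,[c[0]+rr*np.cos(t),c[1]+rr*np.sin(t),z]) for t in th]).astype(np.float32)
        pr.append(cv2.remap(g,uv[:,:1],uv[:,1:],cv2.INTER_LINEAR)[:,0])
    p=np.mean(pr,0);f=p.reshape(3,120).sum(0)
    k=np.zeros(120);w=np.maximum(0,np.median(f)-f-.4*(np.median(f)-f.min()))
    ph=np.angle((w*np.exp(2j*np.pi*np.arange(120)/120)).sum())*120/2/np.pi
    return ph%120,int(f.argmin()),np.median(f)/3,f.min()/3,p
E
python3 - <<'E'
from fit import *
s,im=snap("wrist","w8");print(s["clock"],s["tcp_pos"],yaw(s),s["q"].round(3));C=cam("wrist",s)
c=proj(C,[.538,.231,.019]);print(c)
m=cv2.inRange(cv2.cvtColor(im,cv2.COLOR_BGR2HSV),(0,0,110),(179,60,255))
n,l,st,ce=cv2.connectedComponentsWithStats(m)
for i in range(1,n):
    if st[i,4]>300: print(st[i],ce[i].round(1))
# stand yaw, cell axis
s7=dict(tcp_pos=np.array([0.50451627,0.03224977,0.18626517]),ee_rot=s["ee_rot"])
E
```

```text
11.6 [0.53838702 0.23120812 0.11082056] -1.0530596214666634 [ 0.739  0.285 -0.306 -0.    -0.98  -0.221]
[276.69129632 204.41005579]
[  86    0   87   94 4994] [129.5  44.5]
[ 400    0   61   55 2267] [424.7  27.8]
[ 449    0   95   32 1692] [492.1  13.1]
[ 74  34  24  42 320] [85.6 54.5]
[  431   161   129   230 13546] [517.4 280.3]
[ 244  172   64   62 2003] [274.7 201.3]
[    0   210   144   120 10716] [ 59.5 279.2]
[ 175  314  114   62 3110] [216.8 346. ]
[   0  324   44   60 1187] [ 13.2 348.4]
[ 418  380   55   40 1428] [443.6 403.6]
[ 83 385  24  35 336] [ 94.6 407.2]
```

```bash
python3 - <<'E'
from fit import *
im=cv2.imread("pics/w8.png");s=r.observe();C=cam("wrist",s)
e,n=ring_fit(im,(276,203),27,36,-1);print(e,n);p=ray(C,*e[0],.019)
e2,n2=ring_fit(im,e[0],12,20,1);print(e2,n2,ray(C,*e2[0],.019));print("ring",p)
q=slots(im,C,p,.019);print(q[:4]);d=q[4];print([int(i) for i in range(360) if d[i]<np.median(d)-.4*(np.median(d)-d.min())])
print("to grip",go([p[0],p[1],s["tcp_pos"][2]],s=s))
s7=dict(tcp_pos=np.array([0.50451627,0.03224977,0.18626517]),ee_rot=[-.139,.9903,0,-.001]);C7=cam("wrist",s7)
col=ray(C7,244.8,258.5,.082);ax=np.array([.504,.032])
print("col",col,np.degrees(np.arctan2(col[1]-ax[1],col[0]-ax[0])),np.hypot(*(col[:2]-ax)))
# block edge directions (crop->px)
v=np.array([(250,440),(343,490),(292,572),(200,522)])/4+[177,132];w=np.array([ray(C7,*a,.082) for a in v])[:,:2]
for i in range(4):d=w[(i+1)%4]-w[i];print(np.degrees(np.arctan2(d[1],d[0]))%90,np.hypot(*d))
# base edges: crop corners (323,-5),(635,178); (103,403)
b=np.array([(323,-5),(635,178),(103,403)])/4+[177,132];w=np.array([ray(C7,*a,.012) for a in b])[:,:2]
for i,j in((0,1),(0,2)):d=w[j]-w[i];print("base",np.degrees(np.arctan2(d[1],d[0])),np.hypot(*d))
E
```

```text
((276.3633728027344, 201.81829833984375), (62.72876739501953, 63.246734619140625), 81.08184814453125) 104
((275.93426513671875, 202.84231567382812), (30.809410095214844, 32.27415466308594), 86.21685791015625) 157 [0.53951281 0.23018141 0.019     ]
ring [0.53965665 0.22910761 0.019     ]
(np.float64(36.21836383213686), 36, np.float32(163.10124), np.float32(57.187717))
[37, 38, 39, 40, 41, 42, 146, 147, 148, 149, 150, 151, 152, 153, 154, 155, 156, 157, 158, 268, 269, 270, 271, 272, 273, 274, 275, 276, 277, 278, 279, 280]
to grip [0.0062 0.0002 0.     0.     0.     0.    ]
col [0.57382285 0.0175592  0.082     ] -11.685195013628196 0.07130053944941804
75.08330186146857 0.02766814538069188
75.82014850651203 0.0278959901442322
73.9917261370381 0.028098306023892156
74.94441504427766 0.027358478661700648
base 76.13371039227489 0.10679012039483435
base -14.11229876565501 0.14508374283734915
```

Ring centre is about (0.5396,0.2297) with lugs at 35.5° mod 120; the stand's yaw is -14.3° (base and column edges agree). Descending and gripping the ring.

Request:
{"method": "carry_out", "body": {
  "rows": [
    [0.005,0,0.1,0,0,0,1],
    [0.005,0,0.2,0,0,0,1],
    [0.005,0,0.29,0,0,0,1],
    [0.005,0,0.34,0,0,0,1],
    [0.005,0,0.357,0,0,0,1]
  ],
  "squeeze": 40
}}

```text
clock: 12.15
tcp_pos: [0.5382, 0.2285, -0.0339]
ee_rot: [0.865, -0.502, -0.001, 0.002]
ft_force: [-0.4, -0.3, 0.5]
opening: 0.0853
finger_force: 0.0
```

Request:
{"method": "carry_out", "body": {
  "rows": [
    [0,0,0,0,0,0,0.5],
    [0,0,0,0,0,0,0.3],
    [0,0,0,0,0,0,0.2],
    [0,0,0,0,0,0,0.2],
    [0,0,0,0,0,0,0.2]
  ]
}}

```text
clock: 12.65
tcp_pos: [0.5406, 0.2305, -0.0298]
ee_rot: [0.865, -0.502, 0.001, -0.001]
ft_force: [-1.5, -0.5, 6.5]
opening: 0.0589
finger_force: 43.6
```

Request:
{"method": "carry_out", "body": {
  "rows": [
    [0,0,-0.05,0,0,0,0.2],
    [0,0,-0.17,0,0,0,0.2],
    [0,0,-0.29,0,0,0,0.2],
    [0,0,-0.41,0,0,0,0.2],
    [0,0,-0.53,0,0,0,0.2]
  ]
}}

```text
clock: 13.15
tcp_pos: [0.5393, 0.2295, 0.1833]
ee_rot: [0.865, -0.502, 0.0, -0.0]
ft_force: [0.8, 0.7, -0.9]
opening: 0.059
finger_force: 43.4
```

Request:
{"method": "carry_out", "body": {
  "rows": [
    [0.064,0.05,-0.02,0,0,0.14,0.2],
    [0.128,0.1,-0.02,0,0,0.28,0.2],
    [0.192,0.15,-0.02,0,0,0.42,0.2],
    [0.257,0.2,-0.02,0,0,0.56,0.2],
    [0.321,0.248,-0.02,0,0,0.7,0.2]
  ]
}}

```text
clock: 13.65
tcp_pos: [0.5167, 0.0678, 0.1892]
ee_rot: [-0.625, 0.78, 0.0, 0.0]
ft_force: [-0.0, -0.0, 0.5]
opening: 0.0586
finger_force: 43.4
```

Request:
{"method": "carry_out", "body": {
  "rows": [
    [0,0,0,0,0,0.13,0.2],
    [0,0,0,0,0,0.13,0.2],
    [0,0,0,0,0,0.13,0.2],
    [0,0,0,0,0,0.13,0.2],
    [0,0,0,0,0,0.13,0.2]
  ]
}}

```text
clock: 14.15
tcp_pos: [0.5173, 0.0696, 0.1886]
ee_rot: [-0.574, 0.819, 0.0, -0.0]
ft_force: [0.2, -0.0, -0.6]
opening: 0.0588
finger_force: 43.4
```

```bash
python3 - <<'E'
from fit import *
s,im=snap("wrist","w9");print(s["clock"],s["tcp_pos"],np.degrees(yaw(s)),s["q"].round(3),s["opening"],s["finger_force"],s["moment"]);C=cam("wrist",s)
c=proj(C,[.504,.032,.1045]);print(c,proj(C,[.5396,.2297,.019]))
for a,b,sg in((15,24,-1),(17,23,1),(21,28,-1)):
    e,n=ring_fit(im,c,a,b,sg);print(sg,e,n,ray(C,*e[0],.1045),ray(C,*e[0],.1))
# held ring: top at TCP+.0488
zt=s["tcp_pos"][2]+.0318+.017;cc=proj(C,[*s["tcp_pos"][:2],zt]);print("held",cc)
e,n=ring_fit(im,cc,15,30,1);print(e,n,ray(C,*e[0],zt));q=slots(im,C,ray(C,*e[0],zt),zt);print(q[:4])
d=q[4];print([int(i) for i in range(360) if d[i]<np.median(d)-.4*(np.median(d)-d.min())])
E
```

```text
14.15 [0.5173181  0.06955497 0.18859754] -109.8709196022042 [ 0.51   0.113 -0.336 -0.    -1.122 -0.857] 0.058821482406193656 43.36804069345817 [0.03665343 0.01824211 0.00637535]
[276.59207373 163.6962261 ] [301.57867861 300.07630725]
-1 ((275.70318603515625, 163.57423400878906), (39.449031829833984, 39.722049713134766), 27.635475158691406) 111 [0.50469809 0.03163309 0.1045    ] [0.50494143 0.0322569  0.1       ]
1 ((275.9368896484375, 162.9860382080078), (42.555091857910156, 43.32915115356445), 120.64558410644531) 80 [0.50432876 0.03121846 0.1045    ] [0.50456567 0.03183506 0.1       ]
-1 ((292.3412170410156, 177.28683471679688), (10.404194831848145, 27.44764518737793), 47.0222053527832) 32 [0.49492256 0.04815591 0.1045    ] [0.49499598 0.0490669  0.1       ]
held [277.03459687 285.82575829]
((277.0863342285156, 283.9972839355469), (53.6678466796875, 59.58184814453125), 91.20281982421875) 120 [0.51694697 0.06860473 0.23739754]
(np.float64(105.4746306866858), 107, np.float32(108.74103), np.float32(23.492188))
[98, 99, 100, 101, 102, 103, 104, 105, 106, 107, 108, 109, 110, 219, 220, 221, 222, 223, 224, 225, 226, 227, 228, 229, 230, 343, 344, 345, 346, 347, 348, 349, 350, 351, 352, 353, 354, 355]
```

Cell axis from this view is (0.5046,0.0318), agreeing with the earlier one. The held ring's lugs are at -14.2° mod 120 against gaps at -14.3°. Going over the cell and lowering.

Request:
{"method": "carry_out", "body": {
  "rows": [
    [0.098,-0.002,0,0,0,0,0.2],
    [0.098,-0.002,0.08,0,0,0,0.2],
    [0.098,-0.002,0.19,0,0,0,0.2],
    [0.098,-0.002,0.27,0,0,0,0.2],
    [0.098,-0.002,0.285,0,0,0,0.2]
  ]
}}

```text
clock: 14.7
tcp_pos: [0.502, 0.0311, 0.0713]
ee_rot: [-0.574, 0.819, 0.001, -0.003]
ft_force: [-0.4, -1.5, 0.2]
opening: 0.0588
finger_force: 43.4
```

Request:
{"method": "carry_out", "body": {
  "rows": [
    [0,0,0.002,0,0,0,0.2],
    [0,0,0.004,0,0,0,0.2],
    [0,0,0.006,0,0,0,0.2],
    [0,0,0.008,0,0,0,0.2],
    [0,0,0.008,0,0,0,0.2]
  ]
}}

```text
clock: 15.2
tcp_pos: [0.505, 0.0321, 0.0722]
ee_rot: [-0.573, 0.819, -0.0, 0.001]
ft_force: [0.3, 0.6, -0.7]
opening: 0.0586
finger_force: 43.4
```

Request:
{"method": "carry_out", "body": {
  "rows": [
    [0,0,0.003,0,0,0,0.2],
    [0,0,0.006,0,0,0,0.2],
    [0,0,0.009,0,0,0,0.2],
    [0,0,0.012,0,0,0,0.2],
    [0,0,0.012,0,0,0,0.2]
  ]
}}

```text
clock: 15.7
tcp_pos: [0.5045, 0.0318, 0.0664]
ee_rot: [-0.573, 0.819, 0.0, -0.0]
ft_force: [0.3, 0.1, 0.0]
opening: 0.0588
finger_force: 43.4
```

Request:
{"method": "carry_out", "body": {
  "rows": [
    [0,0,0.002,0,0,0,0.2],
    [0,0,0.004,0,0,0,0.2],
    [0,0,0.006,0,0,0,0.2],
    [0,0,0.006,0,0,0,0.2],
    [0,0,0.006,0,0,0,0.2]
  ]
}}

```text
clock: 16.2
tcp_pos: [0.5046, 0.0319, 0.0643]
ee_rot: [-0.573, 0.819, 0.0, -0.0]
ft_force: [-0.6, -0.0, -0.3]
opening: 0.0588
finger_force: 43.4
```

Request:
{"method": "carry_out", "body": {
  "rows": [
    [0,0,0.002,0,0,0,0.2],
    [0,0,0.004,0,0,0,0.2],
    [0,0,0.006,0,0,0,0.2],
    [0,0,0.008,0,0,0,0.2],
    [0,0,0.008,0,0,0,0.2]
  ]
}}

```text
clock: 16.7
tcp_pos: [0.5046, 0.0319, 0.061]
ee_rot: [-0.573, 0.819, 0.0, -0.0]
ft_force: [-0.4, 0.4, 0.0]
opening: 0.0588
finger_force: 43.4
```

Request:
{"method": "carry_out", "body": {
  "rows": [
    [0,0,0.001,0,0,0,0.2],
    [0,0,0.002,0,0,0,0.2],
    [0,0,0.003,0,0,0,0.2],
    [0,0,0.004,0,0,0,0.2],
    [0,0,0.004,0,0,0,0.2]
  ]
}}

```text
clock: 17.2
tcp_pos: [0.5046, 0.0319, 0.0594]
ee_rot: [-0.573, 0.819, 0.0, -0.0]
ft_force: [0.4, -0.5, -0.9]
opening: 0.0595
finger_force: 43.4
```

Request:
{"method": "carry_out", "body": {
  "rows": [
    [0,0,0.0005,0,0,0,0.2],
    [0,0,0.001,0,0,0,0.2],
    [0,0,0.0015,0,0,0,0.2],
    [0,0,0.002,0,0,0,0.2],
    [0,0,0.002,0,0,0,0.2]
  ]
}}

```text
clock: 17.7
tcp_pos: [0.5046, 0.0319, 0.0587]
ee_rot: [-0.573, 0.819, -0.0, 0.0]
ft_force: [0.4, -0.1, -1.4]
opening: 0.0588
finger_force: 43.4
```

```bash
python3 - <<'E'
from h import *
s=r.observe();print(s["tcp_pos"],s["ft_force"].round(2),s["moment"].round(3),s["q"].round(3),np.degrees(yaw(s)))
E
```

```text
[0.50464942 0.03188093 0.0587209 ] [ 0.38 -0.13 -1.4 ] [0.028 0.03  0.008] [ 0.452  0.222 -0.54   0.    -0.808 -0.802] -110.02739655478291
```

Request:
{"method": "carry_out", "body": {
  "rows": [
    [0,0,0.0005,0,0,0,0.2],
    [0,0,0.001,0,0,0,0.2],
    [0,0,0.0015,0,0,0,0.2],
    [0,0,0.0015,0,0,0,0.2],
    [0,0,0.0015,0,0,0,0.2]
  ]
}}

```text
clock: 18.2
tcp_pos: [0.5047, 0.0319, 0.0586]
ee_rot: [-0.573, 0.819, -0.0, 0.0]
ft_force: [-2.8, -0.4, 5.6]
opening: 0.0589
finger_force: 44.0
```

Request:
{"method": "carry_out", "body": {
  "rows": [
    [0,0,0.0005,0,0,0,0.2],
    [0,0,0.001,0,0,0,0.2],
    [0,0,0.001,0,0,0,0.2],
    [0,0,0.001,0,0,0,0.2],
    [0,0,0.001,0,0,0,0.2]
  ]
}}

```text
clock: 18.7
tcp_pos: [0.5047, 0.0319, 0.0585]
ee_rot: [-0.574, 0.819, -0.0, 0.0]
ft_force: [-4.5, 0.4, 10.3]
opening: 0.0586
finger_force: 44.3
```

The ring is home on the lens (underside about 9.6 mm below the rim). Easing off and turning clockwise.

Request:
{"method": "carry_out", "body": {
  "rows": [
    [0,0,-0.0008,0,0,0,0.2],
    [0,0,-0.0008,0,0,0.06,0.2],
    [0,0,-0.0008,0,0,0.13,0.2],
    [0,0,-0.0008,0,0,0.2,0.2],
    [0,0,-0.0008,0,0,0.2,0.2]
  ]
}}

```text
clock: 19.2
tcp_pos: [0.5054, 0.032, 0.0586]
ee_rot: [-0.484, 0.875, -0.0, 0.001]
ft_force: [0.0, 0.6, 5.8]
opening: 0.0589
finger_force: 43.9
```

```bash
cat > st.py <<'E'
from h import *
s=r.observe();print(s["clock"],s["tcp_pos"].round(4),s["ft_force"].round(2),s["moment"].round(3),s["opening"],np.degrees(yaw(s)).round(2))
E
python3 st.py
```

```text
19.2 [0.5054 0.032  0.0586] [0.04 0.56 5.79] [-0.122  0.062 -0.089] 0.05888146556457247 -122.07
```

Request:
{"method": "carry_out", "body": {
  "rows": [
    [0,0,-0.0005,0,0,0,0.2],
    [0,0,-0.0005,0,0,0,0.2],
    [0,0,-0.0005,0,0,0,0.2],
    [0,0,-0.0005,0,0,0,0.2],
    [0,0,-0.0005,0,0,0,0.2]
  ]
}}

```text
clock: 19.7
tcp_pos: [0.5053, 0.0321, 0.0586]
ee_rot: [-0.485, 0.874, -0.0, 0.001]
ft_force: [0.8, -0.3, 5.4]
opening: 0.0586
finger_force: 43.9
```

```bash
python3 st.py
```

```text
19.7 [0.5053 0.0321 0.0586] [ 0.83 -0.29  5.4 ] [-0.134 -0.398  0.017] 0.05855253321313701 -121.96
```

Request:
{"method": "carry_out", "body": {
  "rows": [
    [0,0,0,0,0,0.05,0.2],
    [0,0,0,0,0,0.1,0.2],
    [0,0,0,0,0,0.15,0.2],
    [0,0,0,0,0,0.15,0.2],
    [0,0,0,0,0,0.15,0.2]
  ]
}}

```text
clock: 20.2
tcp_pos: [0.505, 0.032, 0.0586]
ee_rot: [-0.415, 0.91, -0.0, 0.0]
ft_force: [1.3, -0.6, 6.0]
opening: 0.0588
finger_force: 44.0
```

```bash
python3 st.py
```

```text
20.2 [0.505  0.032  0.0586] [ 1.32 -0.61  6.05] [-0.087 -0.027 -0.113] 0.058805885939601836 -130.97
```

```bash
cat > st.py <<'E'
from h import *
m=[];f=[]
for i in range(5):
    viewer.get_image("top");s=r.observe();m.append(s["moment"][2]);f.append(s["ft_force"])
print(round(s["clock"],2),s["tcp_pos"].round(4),"F",np.mean(f,0).round(1),"Mz",np.round(m,3),"mean",np.mean(m).round(3),round(s["opening"],4),"yaw",np.degrees(yaw(s)).round(2))
E
python3 st.py
```

```text
20.45 [0.505  0.032  0.0586] F [-0.1 -0.3  6.5] Mz [-0.002 -0.098 -0.083 -0.062 -0.048] mean -0.058 0.0592 yaw -130.97
```

Request:
{"method": "carry_out", "body": {
  "rows": [
    [0,0,-0.001,0,0,0.05,0.2],
    [0,0,-0.001,0,0,0.1,0.2],
    [0,0,-0.001,0,0,0.1,0.2],
    [0,0,-0.001,0,0,0.1,0.2],
    [0,0,-0.001,0,0,0.1,0.2]
  ]
}}

```text
clock: 20.95
tcp_pos: [0.5046, 0.0319, 0.0586]
ee_rot: [-0.367, 0.93, 0.0, -0.0]
ft_force: [-0.0, 0.4, 4.9]
opening: 0.0587
finger_force: 43.8
```

```bash
python3 st.py
```

```text
21.2 [0.5046 0.0319 0.0586] F [-0.6  0.5  4.3] Mz [-0.031 -0.036 -0.01   0.023  0.036] mean -0.004 0.059 yaw -137.0
```

Request:
{"method": "carry_out", "body": {
  "rows": [
    [0,0,-0.001,0,0,0.05,0.2],
    [0,0,-0.001,0,0,0.1,0.2],
    [0,0,-0.001,0,0,0.1,0.2],
    [0,0,-0.001,0,0,0.1,0.2],
    [0,0,-0.001,0,0,0.1,0.2]
  ]
}}

```text
clock: 21.7
tcp_pos: [0.5042, 0.0318, 0.0587]
ee_rot: [-0.318, 0.948, 0.0, -0.0]
ft_force: [-0.3, -0.5, -0.0]
opening: 0.0588
finger_force: 43.4
```

```bash
python3 st.py
```

```text
21.95 [0.5045 0.0318 0.0589] F [-0.1  0.2 -0.3] Mz [ 0.028  0.028  0.025 -0.026  0.002] mean 0.012 0.059 yaw -143.01
```

Request:
{"method": "carry_out", "body": {
  "rows": [
    [0,0,0.0008,0,0,0.05,0.2],
    [0,0,0.0008,0,0,0.1,0.2],
    [0,0,0.0008,0,0,0.1,0.2],
    [0,0,0.0008,0,0,0.1,0.2],
    [0,0,0.0008,0,0,0.1,0.2]
  ]
}}

```text
clock: 22.45
tcp_pos: [0.5046, 0.0319, 0.0587]
ee_rot: [-0.268, 0.964, -0.0, -0.0]
ft_force: [0.4, -0.7, -0.2]
opening: 0.059
finger_force: 43.4
```

```bash
python3 st.py
```

```text
22.7 [0.5046 0.0319 0.0587] F [ 0.1 -0.1 -0.2] Mz [ 0.046  0.015 -0.026  0.012 -0.003] mean 0.009 0.0586 yaw -149.01
```

Free at 39°. Continuing in 5° steps.

Request:
{"method": "carry_out", "body": {
  "rows": [
    [0,0,0.0003,0,0,0.04,0.2],
    [0,0,0.0003,0,0,0.08,0.2],
    [0,0,0.0003,0,0,0.08,0.2],
    [0,0,0.0003,0,0,0.08,0.2],
    [0,0,0.0003,0,0,0.08,0.2]
  ]
}}

```text
clock: 23.2
tcp_pos: [0.5045, 0.0318, 0.0586]
ee_rot: [-0.227, 0.974, -0.0, -0.0]
ft_force: [-2.1, -0.2, 2.4]
opening: 0.0586
finger_force: 43.7
```

```bash
python3 st.py
```

```text
23.45 [0.5045 0.0318 0.0586] F [-2.2 -0.   3.5] Mz [-0.005  0.009 -0.02  -0.021  0.002] mean -0.007 0.0592 yaw -153.81
```

Request:
{"method": "carry_out", "body": {
  "rows": [
    [0,0,0,0,0,0.04,0.2],
    [0,0,0,0,0,0.08,0.2],
    [0,0,0,0,0,0.08,0.2],
    [0,0,0,0,0,0.08,0.2],
    [0,0,0,0,0,0.08,0.2]
  ]
}}

```text
clock: 23.95
tcp_pos: [0.5044, 0.0318, 0.0586]
ee_rot: [-0.186, 0.983, -0.0, -0.0]
ft_force: [-3.0, 0.8, 5.5]
opening: 0.0589
finger_force: 43.9
```

```bash
python3 st.py
```

```text
24.2 [0.5044 0.0318 0.0586] F [-3.6  0.1  5.6] Mz [-0.021 -0.059 -0.072 -0.033 -0.036] mean -0.044 0.0588 yaw -158.56
```

Request:
{"method": "carry_out", "body": {
  "rows": [
    [0.0008,0.0003,-0.0006,0,0,0.04,0.2],
    [0.0008,0.0003,-0.0006,0,0,0.07,0.2],
    [0.0008,0.0003,-0.0006,0,0,0.07,0.2],
    [0.0008,0.0003,-0.0006,0,0,0.07,0.2],
    [0.0008,0.0003,-0.0006,0,0,0.07,0.2]
  ]
}}

```text
clock: 24.7
tcp_pos: [0.5043, 0.0319, 0.0587]
ee_rot: [-0.15, 0.989, 0.0, -0.0]
ft_force: [-1.5, 0.7, 1.8]
opening: 0.0591
finger_force: 43.5
```

```bash
python3 st.py
```

```text
24.95 [0.5043 0.0319 0.0587] F [-1. -0.  0.] Mz [ 0.021  0.035 -0.019  0.069  0.023] mean 0.026 0.0591 yaw -162.82
```

Request:
{"method": "carry_out", "body": {
  "rows": [
    [0,0,0,0,0,0.04,0.2],
    [0,0,0,0,0,0.07,0.2],
    [0,0,0,0,0,0.07,0.2],
    [0,0,0,0,0,0.07,0.2],
    [0,0,0,0,0,0.07,0.2]
  ]
}}

```text
clock: 25.45
tcp_pos: [0.5043, 0.0319, 0.0587]
ee_rot: [-0.113, 0.994, 0.0, -0.0]
ft_force: [-0.4, 0.4, -1.0]
opening: 0.0585
finger_force: 43.4
```

```bash
python3 st.py
```

```text
25.7 [0.5043 0.0319 0.0588] F [-1.2  1.  -1.4] Mz [ 0.035 -0.02  -0.012 -0.039 -0.011] mean -0.009 0.0592 yaw -167.01
```

Request:
{"method": "carry_out", "body": {
  "rows": [
    [0,0,0.0004,0,0,0.03,0.2],
    [0,0,0.0004,0,0,0.06,0.2],
    [0,0,0.0004,0,0,0.06,0.2],
    [0,0,0.0004,0,0,0.06,0.2],
    [0,0,0.0004,0,0,0.06,0.2]
  ]
}}

```text
clock: 26.2
tcp_pos: [0.5043, 0.032, 0.0587]
ee_rot: [-0.082, 0.997, 0.0, -0.0]
ft_force: [-2.3, 1.0, 0.4]
opening: 0.0586
finger_force: 43.4
```

```bash
python3 st.py
```

```text
26.45 [0.5043 0.032  0.0587] F [-1.9  2.3  0.4] Mz [ 0.048  0.014 -0.    -0.001  0.025] mean 0.017 0.0588 yaw -170.61
```

Request:
{"method": "carry_out", "body": {
  "rows": [
    [0,0,0,0,0,0.03,0.2],
    [0,0,0,0,0,0.06,0.2],
    [0,0,0,0,0,0.06,0.2],
    [0,0,0,0,0,0.06,0.2],
    [0,0,0,0,0,0.06,0.2]
  ]
}}

```text
clock: 26.95
tcp_pos: [0.5041, 0.032, 0.0586]
ee_rot: [-0.051, 0.999, 0.0, -0.0]
ft_force: [-4.2, 4.0, 1.5]
opening: 0.0587
finger_force: 43.5
```

```bash
python3 st.py
```

```text
27.2 [0.5041 0.032  0.0586] F [-3.7  4.2  1. ] Mz [0.064 0.091 0.13  0.074 0.112] mean 0.094 0.0586 yaw -174.18
```

The moment is rising (0.094) after 64° of turn, so the ring is beginning to wedge. Small steps now.

Request:
{"method": "carry_out", "body": {
  "rows": [
    [0.0006,0.0006,0,0,0,0.015,0.2],
    [0.0006,0.0006,0,0,0,0.03,0.2],
    [0.0006,0.0006,0,0,0,0.03,0.2],
    [0.0006,0.0006,0,0,0,0.03,0.2],
    [0.0006,0.0006,0,0,0,0.03,0.2]
  ]
}}

```text
clock: 27.7
tcp_pos: [0.504, 0.0321, 0.0586]
ee_rot: [-0.035, 0.999, -0.0, -0.0]
ft_force: [-2.5, 3.1, -0.4]
opening: 0.0585
finger_force: 43.4
```

```bash
python3 st.py
```

```text
27.95 [0.504  0.0321 0.0586] F [-2.7  3.3 -1.2] Mz [0.273 0.393 0.298 0.335 0.335] mean 0.327 0.0586 yaw -176.03
```

The held moment is 0.33 N m, past snug. I'll back off 4° and come back up more finely.

Request:
{"method": "carry_out", "body": {
  "rows": [
    [0,0,0,0,0,-0.03,0.2],
    [0,0,0,0,0,-0.06,0.2],
    [0,0,0,0,0,-0.07,0.2],
    [0,0,0,0,0,-0.07,0.2],
    [0,0,0,0,0,-0.07,0.2]
  ]
}}

```text
clock: 28.45
tcp_pos: [0.5042, 0.032, 0.0587]
ee_rot: [-0.071, 0.997, -0.0, 0.0]
ft_force: [0.7, 0.9, -3.2]
opening: 0.0589
finger_force: 43.4
```

```bash
python3 st.py
```

```text
28.7 [0.5043 0.032  0.0587] F [ 0.9 -0.  -2.9] Mz [-0.07  -0.066 -0.065 -0.067 -0.107] mean -0.075 0.0587 yaw -171.84
```

Request:
{"method": "carry_out", "body": {
  "rows": [
    [0,0,0,0,0,0.02,0.2],
    [0,0,0,0,0,0.035,0.2],
    [0,0,0,0,0,0.035,0.2],
    [0,0,0,0,0,0.035,0.2],
    [0,0,0,0,0,0.035,0.2]
  ]
}}

```text
clock: 29.2
tcp_pos: [0.504, 0.0322, 0.0587]
ee_rot: [-0.053, 0.999, 0.0, -0.0]
ft_force: [-0.6, 2.7, -2.0]
opening: 0.0588
finger_force: 43.6
```

```bash
python3 st.py
```

```text
29.45 [0.504  0.0322 0.0586] F [-0.6  2.9 -2. ] Mz [0.203 0.16  0.173 0.155 0.129] mean 0.164 0.0587 yaw -173.93
```

Held moment 0.16 N m, in the snug band. Releasing straight up.

Request:
{"method": "carry_out", "body": {
  "rows": [
    [0,0,0,0,0,0,0.4],
    [0,0,0,0,0,0,0.7],
    [0,0,0,0,0,0,1],
    [0,0,0,0,0,0,1],
    [0,0,-0.02,0,0,0,1]
  ]
}}

```text
clock: 29.95
tcp_pos: [0.5035, 0.0317, 0.0663]
ee_rot: [-0.053, 0.999, -0.0, -0.001]
ft_force: [-0.0, 1.1, -0.4]
opening: 0.0855
finger_force: 0.0
```

Request:
{"method": "carry_out", "body": {
  "rows": [
    [0,0,-0.1,0,0,0,1],
    [0,0,-0.2,0,0,0,1],
    [0,0,-0.28,0,0,0,1],
    [0,0,-0.31,0,0,0,1],
    [0,0,-0.31,0,0,0,1]
  ]
}}

```text
clock: 30.45
tcp_pos: [0.5051, 0.0324, 0.1931]
ee_rot: [-0.053, 0.999, 0.001, 0.002]
ft_force: [-0.4, -0.7, 0.1]
opening: 0.0852
finger_force: 0.0
```

```bash
python3 - <<'E'
from fit import *
s,im=snap("wrist","w10");print(s["clock"],s["tcp_pos"],s["ft_force"],s["moment"]);C=cam("wrist",s)
z=.1074;c=proj(C,[.5045,.032,z])
e,n=ring_fit(im,c,27,37,-1);e2,n2=ring_fit(im,c,13,20,1)
print(c,e,n,ray(C,*e[0],z));print(e2,n2,ray(C,*e2[0],z))
q=slots(im,C,ray(C,*e[0],z),z);d=q[4];print(q[:4],[i for i in range(360) if d[i]<np.median(d)-.4*(np.median(d)-d.min())])
snap("top","t10");snap("side","s10")
a,b=cv2.imread("pics/top0.png").astype(int),cv2.imread("pics/t10.png").astype(int)
m=(abs(a-b).max(2)>60).astype(np.uint8)[118:305,125:435];n,l,st,ce=cv2.connectedComponentsWithStats(m)
print([(st[i].tolist()) for i in range(1,n) if st[i,4]>25])
E
```

```text
30.45 [0.50513689 0.03240613 0.19314221] [-0.39450046 -0.67425558  0.05822392] [0.01520332 0.05004275 0.04959388]
[277.20081758 205.10147559] ((276.651123046875, 203.59300231933594), (61.233123779296875, 64.71035766601562), 84.294677734375) 96 [0.50310827 0.03134254 0.1074    ]
((277.1940002441406, 202.00778198242188), (36.826629638671875, 41.67285919189453), 13.966927528381348) 67 [0.50154248 0.03168035 0.1074    ]
(np.float64(41.68634232562437), 42, np.float32(122.88555), np.float32(41.872997)) [36, 37, 38, 39, 40, 41, 42, 43, 44, 45, 154, 155, 156, 157, 158, 159, 160, 161, 162, 163, 164, 165, 166, 280, 281, 282, 283, 284, 285, 286, 287, 288, 289, 290, 291]
[[132, 27, 17, 10, 70], [90, 34, 8, 12, 31], [59, 77, 30, 17, 171], [128, 76, 25, 47, 473], [8, 81, 36, 66, 540], [0, 87, 2, 23, 31], [29, 91, 26, 20, 214], [53, 90, 22, 23, 274], [247, 91, 9, 8, 42], [59, 97, 9, 8, 31], [36, 126, 33, 22, 164], [26, 146, 13, 8, 30], [27, 150, 19, 37, 264]]
```

The ring's slots sit at 42° mod 120, matching the commanded 64° turn with no slip. I'll grip once more without turning, to check that it really holds at the snug moment.

Request:
{"method": "carry_out", "body": {
  "rows": [
    [0.002,-0.001,0.1,0,0,0,1],
    [0.002,-0.001,0.2,0,0,0,1],
    [0.002,-0.001,0.29,0,0,0,1],
    [0.002,-0.001,0.33,0,0,0,1],
    [0.002,-0.001,0.334,0,0,0,0.8]
  ]
}}

```text
clock: 31.1
tcp_pos: [0.5004, 0.0304, 0.0534]
ee_rot: [-0.053, 0.999, -0.001, -0.004]
ft_force: [-0.0, -1.1, -0.8]
opening: 0.0769
finger_force: 0.0
```

Request:
{"method": "carry_out", "body": {
  "rows": [
    [0,0,0,0,0,0,0.6],
    [0,0,0,0,0,0,0.45],
    [0,0,0,0,0,0,0.3],
    [0,0,0,0,0,0,0.2],
    [0,0,0,0,0,0,0.2]
  ]
}}

```text
clock: 31.6
tcp_pos: [0.504, 0.0322, 0.0584]
ee_rot: [-0.053, 0.999, 0.001, 0.001]
ft_force: [-3.1, 2.1, 6.8]
opening: 0.059
finger_force: 43.0
```

```bash
python3 st.py
```

```text
31.85 [0.504  0.0322 0.0584] F [-3.2  2.9  6.9] Mz [ 0.007 -0.013  0.002  0.026  0.016] mean 0.008 0.0593 yaw -173.91
```

Request:
{"method": "carry_out", "body": {
  "rows": [
    [0,0,0,0,0,0.01,0.2],
    [0,0,0,0,0,0.02,0.2],
    [0,0,0,0,0,0.02,0.2],
    [0,0,0,0,0,0.02,0.2],
    [0,0,0,0,0,0.02,0.2]
  ]
}}

```text
clock: 32.35
tcp_pos: [0.5041, 0.0322, 0.0584]
ee_rot: [-0.043, 0.999, 0.0, 0.001]
ft_force: [-3.4, 3.8, 7.0]
opening: 0.0586
finger_force: 43.0
```

```bash
python3 st.py
```

```text
32.6 [0.504  0.0322 0.0584] F [-2.7  3.1  6.3] Mz [0.213 0.337 0.299 0.335 0.257] mean 0.288 0.0587 yaw -175.08
```

It holds, but breaks away only above 0.29, tighter than asked because of the earlier overshoot. I'll loosen it 9° until free, unload the vertical force and tighten once more in small steps.

Request:
{"method": "carry_out", "body": {
  "rows": [
    [0,0,-0.0006,0,0,-0.04,0.2],
    [0,0,-0.0006,0,0,-0.08,0.2],
    [0,0,-0.0006,0,0,-0.12,0.2],
    [0,0,-0.0006,0,0,-0.15,0.2],
    [0,0,-0.0006,0,0,-0.15,0.2]
  ]
}}

```text
clock: 33.1
tcp_pos: [0.5042, 0.032, 0.0585]
ee_rot: [-0.121, 0.993, 0.0, 0.001]
ft_force: [-1.2, 1.5, 6.7]
opening: 0.0589
finger_force: 42.9
```

```bash
python3 st.py
```

```text
33.35 [0.5042 0.032  0.0585] F [-1.8  1.1  6.2] Mz [0.068 0.062 0.041 0.042 0.06 ] mean 0.055 0.0589 yaw -166.15
```

Request:
{"method": "carry_out", "body": {
  "rows": [
    [0.0003,0,0,0,0,0.03,0.2],
    [0.0003,0,0,0,0,0.06,0.2],
    [0.0003,0,0,0,0,0.07,0.2],
    [0.0003,0,0,0,0,0.07,0.2],
    [0.0003,0,0,0,0,0.07,0.2]
  ]
}}

```text
clock: 33.85
tcp_pos: [0.5042, 0.032, 0.0585]
ee_rot: [-0.084, 0.996, 0.0, 0.001]
ft_force: [-0.8, 1.3, 6.1]
opening: 0.0588
finger_force: 42.9
```

```bash
python3 st.py
```

```text
34.1 [0.5042 0.0319 0.0585] F [-0.8  1.1  6. ] Mz [-0.007  0.087  0.048  0.005  0.104] mean 0.047 0.0589 yaw -170.36
```

Request:
{"method": "carry_out", "body": {
  "rows": [
    [0,0,-0.001,0,0,0.01,0.2],
    [0,0,-0.001,0,0,0.025,0.2],
    [0,0,-0.001,0,0,0.025,0.2],
    [0,0,-0.001,0,0,0.025,0.2],
    [0,0,-0.001,0,0,0.025,0.2]
  ]
}}

```text
clock: 34.6
tcp_pos: [0.5041, 0.0321, 0.0585]
ee_rot: [-0.071, 0.997, 0.0, 0.001]
ft_force: [-0.3, 2.2, 5.3]
opening: 0.0587
finger_force: 43.1
```

```bash
python3 st.py
```

```text
34.85 [0.504  0.032  0.0584] F [-0.2  2.3  6.4] Mz [0.047 0.139 0.077 0.109 0.047] mean 0.084 0.0588 yaw -171.86
```

Request:
{"method": "carry_out", "body": {
  "rows": [
    [0,0,-0.0003,0,0,0.01,0.2],
    [0,0,-0.0003,0,0,0.02,0.2],
    [0,0,-0.0003,0,0,0.02,0.2],
    [0,0,-0.0003,0,0,0.02,0.2],
    [0,0,-0.0003,0,0,0.02,0.2]
  ]
}}

```text
clock: 35.35
tcp_pos: [0.504, 0.0321, 0.0584]
ee_rot: [-0.061, 0.998, 0.0, 0.001]
ft_force: [-0.2, 3.2, 6.6]
opening: 0.0589
finger_force: 43.1
```

```bash
python3 st.py
```

```text
35.6 [0.504  0.0321 0.0585] F [-0.2  3.4  6.3] Mz [0.165 0.122 0.114 0.139 0.108] mean 0.13 0.0588 yaw -173.05
```

Clean rise: 0.047, 0.084, 0.13 N m over 2.7°. One last 0.8°.

Request:
{"method": "carry_out", "body": {
  "rows": [
    [0,0,0,0,0,0.007,0.2],
    [0,0,0,0,0,0.014,0.2],
    [0,0,0,0,0,0.014,0.2],
    [0,0,0,0,0,0.014,0.2],
    [0,0,0,0,0,0.014,0.2]
  ]
}}

```text
clock: 36.1
tcp_pos: [0.504, 0.0321, 0.0584]
ee_rot: [-0.053, 0.999, 0.0, 0.001]
ft_force: [-0.5, 3.4, 6.0]
opening: 0.0588
finger_force: 43.1
```

```bash
python3 st.py
```

```text
36.35 [0.5039 0.0321 0.0584] F [-0.2  3.5  6.1] Mz [0.249 0.247 0.187 0.207 0.205] mean 0.219 0.0588 yaw -173.89
```

0.22 N m including friction from the hand's own 6 N push, so about 0.18 from the ring. Releasing.

Request:
{"method": "carry_out", "body": {
  "rows": [
    [0,0,0,0,0,0,0.4],
    [0,0,0,0,0,0,0.7],
    [0,0,0,0,0,0,1],
    [0,0,0,0,0,0,1],
    [0,0,-0.02,0,0,0,1]
  ]
}}

```text
clock: 36.85
tcp_pos: [0.502, 0.031, 0.065]
ee_rot: [-0.053, 0.999, -0.0, -0.001]
ft_force: [-0.4, 0.9, -0.6]
opening: 0.0853
finger_force: 0.0
```

Request:
{"method": "carry_out", "body": {
  "rows": [
    [0,0,-0.1,0,0,0,1],
    [0,0,-0.2,0,0,0,1],
    [0,0,-0.28,0,0,0,1],
    [0,0,-0.31,0,0,0,1],
    [0,0,-0.31,0,0,0,1]
  ]
}}

```text
clock: 37.35
tcp_pos: [0.5041, 0.0319, 0.1921]
ee_rot: [-0.053, 0.999, 0.001, 0.002]
ft_force: [0.4, -0.0, -0.6]
opening: 0.0855
finger_force: 0.0
```

```bash
python3 - <<'E'
from fit import *
s,im=snap("wrist","w11");print(s["clock"],s["tcp_pos"],s["ft_force"].round(1));C=cam("wrist",s)
z=.1074;c=proj(C,[.5045,.032,z]);e,n=ring_fit(im,c,27,37,-1)
print(e,n,ray(C,*e[0],z));print(slots(im,C,ray(C,*e[0],z),z)[:4])
print(job.hand_in())
E
```

```text
37.35 [0.5041257  0.0318631  0.19210579] [ 0.4 -0.  -0.6]
((277.2146911621094, 205.97731018066406), (62.70586395263672, 64.35558319091797), 68.01427459716797) 96 [0.50398131 0.03151819 0.1074    ]
(np.float64(41.92235719613555), 42, np.float32(123.7235), np.float32(37.919056))
the job is handed in; nothing more can be done
None
```

Handed in at 37.4 s: the lens is seated dome up in the cell and the ring is screwed on and holding by itself. The last held moment was 0.22 N m, just over the 0.1–0.2 snug band (some of it friction from my hand's push), and an earlier overshoot reached 0.33 N m before I backed off and retightened; I didn't compare the other bench items with their starting positions.

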